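# Start up the sign-drying station

### The job

The painted sign panels are ready to dry: on the control box, press the blue extractor rocker fully over to on by pushing down its raised end with the white dot, then do the same with the yellow lamp rocker, and only then press the green start button all the way in and let it come back up. Fingertip presses do it all and nothing is to be picked up. Leave the grey rocker and the red stop button alone, and the jar, tins and tools where they stand.

Things in the scene. Friction and masses are not known exactly. Their poses are not given: they have to be found in the camera images.
- console: grey control box fixed to the table, 200 (x) x 320 (y) x 60 mm high; origin at the centre of its underside; its -x side faces the robot at yaw 0. In its frame the rockers form a row, hinges at x = -35, y = -100, -20, 60 mm; the buttons a row at x = 60, y = -75, 20 mm. Which colour has which place in its row varies. The rockers share the box's yaw
- blue_rocker_dot (a point): centre of the white dot on the blue rocker (extractor): a flat paddle 60 mm long (box's x) x 38 x 8 mm, hinged across its middle 16 mm above the box's top. The dot is on its upper face, 21 mm from the hinge, on the end away from the robot; it moves with the paddle, from 24 mm (off) to 15.5 mm (on) above the box's top
- blue_rocker (a joint): angle of the blue rocker, rad: 0 is off (dot end raised), 0.42 is fully on (dot end down against its stop). It may start a few hundredths over. A push straight down of about 4 N on the dot moves it; it has no spring and stays where it is left
- yellow_rocker_dot (a point): centre of the white dot on the yellow rocker (drying lamps): a flat paddle 60 mm long (box's x) x 38 x 8 mm, hinged across its middle 16 mm above the box's top. The dot is on its upper face, 21 mm from the hinge, on the end away from the robot; it moves with the paddle, from 24 mm (off) to 15.5 mm (on) above the box's top
- yellow_rocker (a joint): angle of the yellow rocker, rad: 0 is off (dot end raised), 0.42 is fully on (dot end down against its stop). It may start a few hundredths over. A push straight down of about 4 N on the dot moves it; it has no spring and stays where it is left
- grey_rocker_dot (a point): centre of the white dot on the grey rocker (spare, not used): a flat paddle 60 mm long (box's x) x 38 x 8 mm, hinged across its middle 16 mm above the box's top. The dot is on its upper face, 21 mm from the hinge, on the end away from the robot; it moves with the paddle, from 24 mm (off) to 15.5 mm (on) above the box's top
- grey_rocker (a joint): angle of the grey rocker, rad: 0 is off (dot end raised), 0.42 is fully on (dot end down against its stop). It may start a few hundredths over. A push straight down of about 4 N on the dot moves it; it has no spring and stays where it is left
- start_button_top (a point): centre of the top face of the green start button, a round spring button 34 mm across in a black collar 50 mm across and 12 mm high; its top is about 23 mm above the box's top when up and goes down 7 mm
- start_button (a joint): travel of the green start button, m: 0 up, 0.007 fully in (about 5 N); it springs back when let go
- stop_button_top (a point): centre of the top face of the red stop button, a round spring button 34 mm across in a black collar 50 mm across and 12 mm high; its top is about 23 mm above the box's top when up and goes down 7 mm
- stop_button (a joint): travel of the red stop button, m: 0 up, 0.007 fully in (about 5 N); it springs back when let go
- jar: small touch-up jar with a white cap, 42 mm across, 50 mm high, standing on the control box's top at its +y, far corner; loose. Bystander; origin at its underside
- kettle: steel paint kettle, 112 mm across, 95 mm high with a wire bail to 103 mm, empty and stained yellow, on the table on the box's +y side; loose. Bystander; origin at its underside
- tin: blue-labelled paint tin, 76 mm across, 95 mm high, on the table on the box's -y side; loose. Bystander; origin at its underside
- tape: yellow roll of masking tape lying flat, 90 mm across, 25 mm high, on the table on the robot's side of the box, towards +y; loose. Bystander; origin at its underside
- brush: paint brush lying flat, about 20 cm long, left of the box; loose. Bystander; it only has to stay where it is
- scraper: scraper lying flat, about 18 cm long, on the table beyond the box; loose. Bystander; it only has to stay where it is
- sander: cork sanding block 110 x 65 x 35 mm, on the table on the robot's side of the box, towards -y; loose. Bystander; origin at its underside

How it is judged:
On the way, in this order (a step that is already met when the one before it is completed fails the run):
1. the blue rocker is fully on (value of joint blue_rocker above 0.36 rad), for 0.1 s.
2. the yellow rocker is fully on too (value of joint each of blue_rocker, yellow_rocker above 0.36 rad), for 0.1 s.
3. the green start button is pressed all the way in, with both rockers on (all of step 2 and value of joint start_button above 0.0055 m), for 0.05 s.
At the end, for the whole second after the job is handed in: blue and yellow rockers on (beyond 0.36 of 0.42 rad), grey rocker still off (under 0.15 rad), both buttons back up (under 1.5 mm), every loose thing at rest within 20 mm of where it stood (all of step 2 and value of joint grey_rocker below 0.15 rad and value of joint each of start_button, stop_button below 0.0015 m and distance of each of jar, kettle, tin, tape, brush, scraper, sander from where it was at the start of the episode below 0.02 m and linear speed of each of jar, kettle, tin, tape, brush, scraper, sander below 0.02 m/s); the robot touches nothing.
It fails at once if the yellow rocker is switched before the blue one is on (value of joint yellow_rocker above 0.2 rad and value of joint blue_rocker below 0.3 rad).
It fails at once if the start button is pressed before both rockers are on (value of joint start_button above 0.003 m and value of joint any of blue_rocker, yellow_rocker below 0.3 rad).
It fails at once if the red stop button is pressed (value of joint stop_button above 0.003 m).
It fails at once if the grey rocker is switched (value of joint grey_rocker above 0.15 rad).
It fails at once if a loose thing is shifted, lifted or carried more than 20 mm (distance of any of jar, kettle, tin, tape, brush, scraper, sander from where it was at the start of the episode above 0.02 m).
It also fails if it takes over 38 s, if anything falls off the work surface, if the arm or the gripper's body presses on something with over 40 N, if the wrist force passes 120 N, or if a joint passes its speed limit or range.

### The arm

A 7-joint arm with a two-finger parallel gripper is mounted at the origin on the work surface. World frame = base frame: x ahead of the robot, y to its left, z up, the work surface at z = 0. Lengths are in m, angles in rad, forces in N, time in s.
With the tool pointing down it reaches from about 0.4 to 0.85 m from the base axis. Payload 10.4 kg.
Tool frame: the origin (TCP) lies on the centre line of the jaws, within the pads' length; the fingertips stand 22 mm ahead of it and the grasp point (between the pads) lies 3 mm ahead of it; x points along the fingers, y is the direction in which the jaws open and shut, and the axes are right-handed (so a half turn about x gives the same grasp; the last joint's range is limited). The gripper opens to 87 mm and grips with 3 to 60 N. Pads are 19 mm wide; open, the fingers measure 117 mm over their backs; the gripper's body (75 mm by 190 mm) begins 51 mm behind the grasp point.
Start: joints at [-1.193, 0.332, -0.065, 1.46, 0.022, 1.35, -0.088], TCP at [0.244, 0.575, 0.245] pointing down, gripper open.
Joint ranges: [-2.6, 2.6], [-0.5, 2.12], [-1.47, 1.34], [0.16, 2.42], [-1.27, 4.41], [0.06, 2.06], [-2.6, 2.6]. Speed limits (rad/s): [2.22, 2.22, 2.79, 2.79, 3.14, 3.14, 3.14].

### API

Orientations are given as a unit quaternion [x, y, z, w].
In Python, from bench import * gives the robot as it stands.
- The arm moves only by the tool arm_command, never from a script. Its argument "targets" is one flat list of numbers, 7 for each row, row after row: the turn, a rotation vector about the tool's x, y, z in units of 45 degrees (1.0 is 45 degrees), then the shift along the tool's x, y, z in units of 25 mm (1.0 is 25 mm), then the opening, from 0 (shut) to 1 (fully open). In form: [wx, wy, wz, tx, ty, tz, fingers, wx, wy, wz, tx, ty, tz, fingers, ...]. A call has 1 to 12 rows; each row shifts and turns the pose as measured when the row begins, along the tool's axes as they then stand; what a row does not reach is not made up. A row lasts 1/12 s, in which the tool goes at most 41.7 mm and 7.16 degrees, less where a joint would pass 70% of its speed; a pose out of reach is approached as far as the arm can. A call with a number of a shift or a turn outside -1 to 1 is refused whole. A call with a gripper value outside its range is refused whole. The fingers move at their own pace and stop on an object; "newtons" is the grip in N (left out, the last holds). Time passes only in rows, so rows that do not move let the fingers close. It gives the time, the measured TCP pose, the force and the opening at its end, in the units of the state.
- read_state(): the state, without advancing time (a new reading comes with each control period).
- camera(name): name is "scene" or "top"; returns the picture (384x512x3 uint8, red, green, blue); there is no depth.
- calibration(name): a dict with "camera_matrix" (3x3 intrinsics, pixels), "D" ([k1, k2, p1, p2, k3] as OpenCV has them; the pictures are not rectified), "R" (3x3) and "t" (3): a world point X has camera coordinates R X + t. Camera axes: x right, y down, z forward; pixel columns grow to the right and rows downward; lengths in m; the calibration is good to about 2 mm. A picture is of the moment at which its call begins. calibration takes no time and is no camera call.
- close_job(): hands the job in, once; it reports no verdict.
The state is a dict: "time": time; "joint_positions": joint angles; "joint_vel": joint speeds; "joint_torque": joint torques, N m; "ee_pos": TCP position; "eef_rot": TCP orientation; "ft_force": force on the tool from outside, world axes, zero at the start; "torque": the same for the moment, N m; "width": finger opening in m.
Only numpy, scipy, OpenCV 4.12 (cv2) and the standard library are available. Lean on these libraries where they do the work, as an engineer would, in place of code of your own. Each camera call takes 0.05 s, during which the arm holds its last target.

## Working session

There is one attempt and no reset: what is moved stays moved. The work goes in short steps, Python scripts to look and compute and a tool call to move; the robot and the scene stay as the last step left them, time stands still between calls to the robot, and variables do not carry over. Pictures are saved under pics/ and viewed, and the job is handed in when it is done.

Besides the shell and the picture viewer there is one more tool, called after "Request:" as name(argument=value, ...), one argument or row to a line, values as JSON. arm_command: Moves the arm, as the interface text tells. Shifts and turns lie within -1 to 1; 1 stands for 25 mm of shift or 45 degrees of turn. Its arguments: {"type":"object","properties":{"targets":{"type":"array","items":{"type":"number","minimum":-1,"maximum":1}},"newtons":{"type":"number"}},"required":["targets"]}

```bash
mkdir -p pics; ls; python3 - <<'E'
from bench import *
import cv2,json
s=read_state()
for k in s: print(k,s[k])
for n in ["scene","top"]:
    im=camera(n); cv2.imwrite(f"pics/{n}0.png",im[:,:,::-1]); print(n,calibration(n))
E
```

```text
pics
time 0.0
joint_positions [-1.19259492  0.33286954 -0.0646965   1.4609451   0.02157468  1.34992921
 -0.08852663]
joint_vel [-6.30127490e-05  1.15804595e-03  1.19787418e-03 -9.45302728e-04
 -1.25236147e-03 -2.02219405e-04 -1.61492733e-03]
joint_torque [-1.01840549e-03 -6.23243093e+01  2.42948957e-02 -3.89906931e+01
 -6.13171631e-02  3.97078204e-02  1.19198398e-04]
ee_pos [0.24370332 0.5751283  0.24375357]
eef_rot [ 0.14025533  0.69304083 -0.14127082  0.69286752]
ft_force [-0.02356412 -0.33845395 -0.0510173 ]
torque [ 0.02069077  0.02628277 -0.036463  ]
width 0.08708976256334021
scene {'camera_matrix': array([[420.5066451 ,   0.        , 253.03022071],
       [  0.        , 420.5066451 , 187.9924158 ],
       [  0.        ,   0.        ,   1.        ]]), 'D': array([-0.1255855,  0.       ,  0.       ,  0.       ,  0.       ]), 'R': array([[ 0.74053068,  0.67202105, -0.00142307],
       [ 0.3921102 , -0.43380196, -0.81121233],
       [-0.54576909,  0.60016962, -0.58474997]]), 't': array([-0.48993392, -0.10665991,  1.34419677])}
top {'camera_matrix': array([[370.45056325,   0.        , 255.96228971],
       [  0.        , 370.45056325, 195.84659908],
       [  0.        ,   0.        ,   1.        ]]), 'D': array([-0.1029121,  0.       ,  0.       ,  0.       ,  0.       ]), 'R': array([[-0.00398552, -0.99987567,  0.01525652],
       [-0.98852651,  0.00163567, -0.1510386 ],
       [ 0.15099487, -0.01568344, -0.98841013]]), 't': array([0.1154318 , 0.55967318, 0.94470912])}
```

View pics/scene0.png

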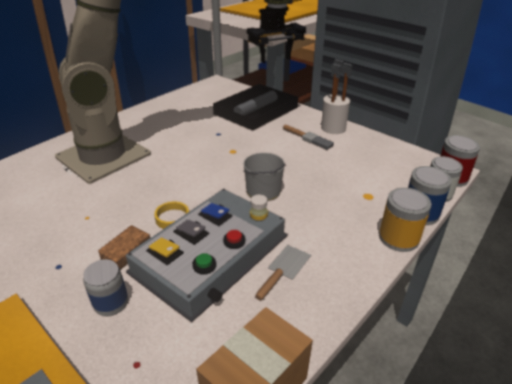

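View pics/top0.png

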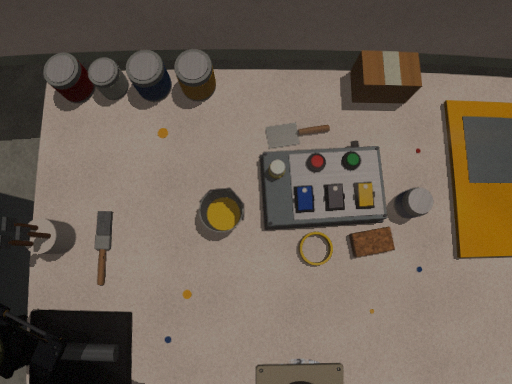

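The top view has world +x up and +y left. The rockers are blue (305,198), grey (335,196) and yellow (366,195). The buttons are red (317,162) and green (352,160), and the jar is at (277,170). Next I'll zoom in and measure.

```bash
cat > h.py <<'E'
from bench import *
import cv2, numpy as np
def ray(n,uv):
    c=calibration(n); p=cv2.undistortPoints(np.array([[uv]],float),c["camera_matrix"],c["D"])[0,0]
    R=np.array(c["R"]);t=np.array(c["t"]); return -R.T@t, R.T@np.array([p[0],p[1],1])
def plane(n,uv,z):
    o,d=ray(n,uv); return o+d*(z-o[2])/d[2]
def proj(n,X):
    c=calibration(n); return cv2.projectPoints(np.array([X],float),cv2.Rodrigues(np.array(c["R"]))[0],np.array(c["t"]),c["camera_matrix"],c["D"])[0][0,0]
def tri(uv1,uv2):
    o1,d1=ray("top",uv1);o2,d2=ray("scene",uv2)
    A=np.c_[d1,-d2];s=np.linalg.lstsq(A,o2-o1,rcond=None)[0]
    a=o1+s[0]*d1;b=o2+s[1]*d2
    return (a+b)/2,np.linalg.norm(a-b)
E
python3 - <<'E'
import cv2,numpy as np
a=cv2.imread("pics/top0.png")[140:235,255:390]; cv2.imwrite("pics/topc.png",cv2.resize(a,None,fx=5,fy=5,interpolation=cv2.INTER_CUBIC))
b=cv2.imread("pics/scene0.png")[185:315,125:290]; cv2.imwrite("pics/scenec.png",cv2.resize(b,None,fx=4,fy=4,interpolation=cv2.INTER_CUBIC))
for n in ["top","scene"]:
    im=cv2.imread(f"pics/{n}0.png"); h=cv2.cvtColor(im,cv2.COLOR_BGR2HSV)
    x0,y0,x1,y1=(265,145,385,225) if n=="top" else (130,190,285,310)
    for c,(lo,hi) in dict(blue=((105,120,40),(125,255,255)),yellow=((18,120,80),(32,255,255)),green=((55,100,30),(85,255,255)),red=((170,120,60),(180,255,255)),red2=((0,120,60),(6,255,255))).items():
        m=cv2.inRange(h,lo,hi); k=np.zeros_like(m);k[y0:y1,x0:x1]=m[y0:y1,x0:x1]
        N,l,s,ce=cv2.connectedComponentsWithStats(k)
        for i in range(1,N):
            if s[i,4]>25: print(n,c,s[i],ce[i].round(1))
E
```

```text
top blue [297 186  16  25 324] [304.6 198.5]
top yellow [358 183  16  23 309] [365.2 194.6]
top green [346 153  13  12 118] [352.5 158.9]
top red2 [311 155  13  13 130] [316.8 160.7]
scene blue [202 204  26  14 196] [214.2 210.3]
scene yellow [155 202  34  26 337] [168.4 211.3]
scene yellow [251 214  16   6  62] [258.5 216.7]
scene yellow [149 238  30  19 329] [163.5 246.9]
scene green [196 254  16  14 175] [203.5 260.4]
scene red2 [226 230  16  14 175] [233.6 236.5]
```

View pics/topc.png

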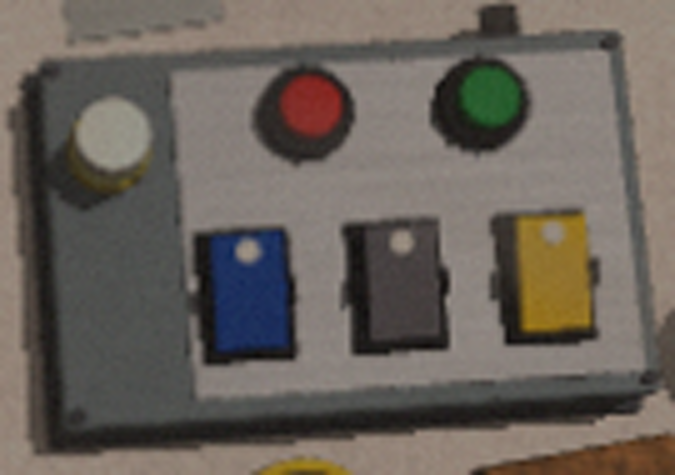

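View pics/scenec.png

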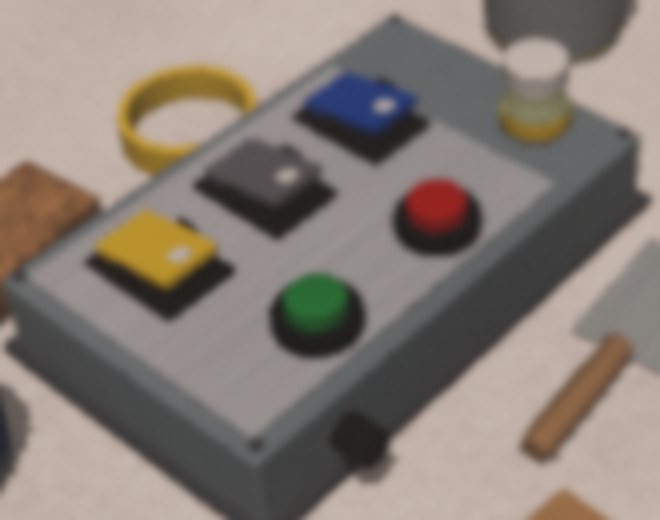

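The zooms show the dots clearly. In top pixels they are blue (304.4,189.6), grey (335,187.7) and yellow (365.2,186.2). In scene pixels they are blue (220.7,211), grey (196.6,228.3) and yellow (169.4,248.5).

```bash
python3 - <<'E'
from h import *
P={}
D=dict(blue=((304.4,189.6),(220.7,211),.084),grey=((335,187.7),(196.6,228.3),.084),yellow=((365.2,186.2),(169.4,248.5),.084),green=((352.6,158.9),(203.6,258.3),.083),red=((316.9,160.8),(233.8,234.5),.083),jar=((277,167),(258.9,201),.11))
for n,(a,b,z) in D.items():
    p,e=tri(a,b); q=plane("top",a,z);P[n]=q; print(n,"tri",p.round(4),"gap",round(e,4),"plane top",q.round(4),"scene",plane("scene",b,z).round(4))
v=P["yellow"]-P["blue"]; print("yaw from rockers",np.degrees(np.arctan2(v[0],-v[1])),np.linalg.norm(v[:2]))
# rigid fit: model
M=dict(blue=(-.014,.06),grey=(-.014,-.02),yellow=(-.014,-.1),green=(.06,-.075),red=(.06,.02))
A=np.array([M[k] for k in M]);
for src in ("top","scene"):
    B=np.array([plane(src,D[k][0 if src=="top" else 1],D[k][2])[:2] for k in M])
    a=A-A.mean(0);b=B-B.mean(0);yaw=np.arctan2((a[:,0]*b[:,1]-a[:,1]*b[:,0]).sum(),(a*b).sum())
    R=np.array([[np.cos(yaw),-np.sin(yaw)],[np.sin(yaw),np.cos(yaw)]]);t=B.mean(0)-R@A.mean(0)
    print(src,"yaw deg",np.degrees(yaw),"console",t,"resid mm",((A@R.T+t-B)*1000).round(1).tolist())
    for k in M: print(k,(R@M[k]+t).round(4))
from scipy.spatial.transform import Rotation as Ro
s=read_state();print(s["time"],s["ee_pos"],Ro.from_quat(s["eef_rot"]).as_matrix().round(3))
E
```

```text
blue tri [ 0.5695 -0.01    0.0831] gap 0.0005 plane top [ 0.5695 -0.0097  0.084 ] scene [ 0.5702 -0.011   0.084 ]
grey tri [ 0.5743 -0.0894  0.0839] gap 0.0003 plane top [ 0.5744 -0.0892  0.084 ] scene [ 0.5743 -0.0896  0.084 ]
yellow tri [ 0.5785 -0.1698  0.0819] gap 0.0007 plane top [ 0.5784 -0.1688  0.084 ] scene [ 0.5802 -0.1712  0.084 ]
green tri [ 0.6518 -0.1399  0.0807] gap 0.0001 plane top [ 0.6512 -0.1392  0.083 ] scene [ 0.6536 -0.1412  0.083 ]
red tri [ 0.6464 -0.0453  0.0799] gap 0.0004 plane top [ 0.6457 -0.0445  0.083 ] scene [ 0.6487 -0.0479  0.083 ]
jar tri [0.6249 0.0611 0.1005] gap 0.0001 plane top [0.6227 0.0618 0.11  ] scene [0.633  0.0518 0.11  ]
yaw from rockers 3.180122236166155 0.15937083124224516
top yaw deg 3.3697846710732753 console [ 0.58692336 -0.06826398] resid mm [[-0.1, 0.5], [-0.3, 0.2], [0.5, -0.1], [-0.0, -0.4], [-0.1, -0.2]]
blue [ 0.5694 -0.0092]
grey [ 0.5741 -0.0891]
yellow [ 0.5788 -0.1689]
green [ 0.6512 -0.1396]
red [ 0.6456 -0.0448]
scene yaw deg 3.2572379072622217 console [ 0.58851695 -0.0701084 ] resid mm [[1.0, -0.0], [1.4, -1.3], [0.0, 0.5], [-0.9, -0.3], [-1.4, 1.1]]
blue [ 0.5711 -0.011 ]
grey [ 0.5757 -0.0909]
yellow [ 0.5802 -0.1707]
green [ 0.6527 -0.1416]
red [ 0.6473 -0.0467]
0.1 [0.24374314 0.57517765 0.24383722] [[-0.     0.39   0.921]
 [-0.001  0.921 -0.39 ]
 [-1.    -0.001  0.   ]]
```

The top and scene measurements agree within about 2 mm, and the heights, spacings and yaw (about 3.3°) fit the description. I'll close the fingers and travel high toward blue.

Request:
arm_command(
  targets=[0, 0, 0, 0, -0.68, 0.88, 0, 0, 0, 0, 0, -0.68, 0.88, 0, 0, 0, 0, 0, -0.68, 0.88, 0, 0, 0, 0, 0, -0.68, 0.88, 0, 0, 0, 0, 0, -0.68, 0.88, 0, 0, 0, 0, 0, -0.68, 0.88, 0, 0, 0, 0, 0, -0.68, 0.88, 0, 0, 0, 0, 0, -0.68, 0.88, 0, 0, 0, 0, 0, -0.68, 0.88, 0, 0, 0, 0, 0, -0.68, 0.88, 0, 0, 0, 0, 0, -0.68, 0.88, 0, 0, 0, 0, 0, -0.68, 0.88, 0],
  newtons=10,
)

```text
time: 1.1
ee_pos: [0.4077, 0.275, 0.2382]
eef_rot: [0.134, 0.696, -0.139, 0.691]
ft_force: [-0.3, 1.1, -0.2]
width: 0.0146
```

Request:
arm_command(
  targets=[0, 0, 0, 0, -0.66, 0.88, 0, 0, 0, 0, 0, -0.66, 0.88, 0, 0, 0, 0, 0, -0.66, 0.88, 0, 0, 0, 0, 0, -0.66, 0.88, 0, 0, 0, 0, 0, -0.66, 0.88, 0, 0, 0, 0, 0, -0.66, 0.88, 0, 0, 0, 0, 0, -0.66, 0.88, 0, 0, 0, 0, 0, -0.66, 0.88, 0, 0, 0, 0, 0, -0.66, 0.88, 0, 0, 0, 0, 0, -0.66, 0.88, 0, 0, 0, 0, 0, -0.66, 0.88, 0, 0, 0, 0, 0, -0.66, 0.88, 0],
)

```text
time: 2.1
ee_pos: [0.5808, -0.025, 0.236]
eef_rot: [0.133, 0.698, -0.14, 0.69]
ft_force: [-0.7, 0.6, -0.2]
width: 0.0007
```

Request:
arm_command(
  targets=[-0.15, 0, 0, 0, 0, 0, 0, -0.15, 0, 0, 0, 0, 0, 0, -0.15, 0, 0, 0, 0, 0, 0, -0.15, 0, 0, 0, 0, 0, 0, 0, 0, 0, 0, 0, 0, 0],
)

```text
time: 2.52
ee_pos: [0.5817, -0.0343, 0.2334]
eef_rot: [-0.037, 0.712, 0.029, 0.7]
ft_force: [1.1, -0.4, 0.2]
width: 0.0005
```

```bash
cat > st.py <<'E'
import sys
from h import *
from scipy.spatial.transform import Rotation as Ro
s=read_state();R=Ro.from_quat(s["eef_rot"]).as_matrix()
T=dict(blue=(.570,-.010),yellow=(.5785,-.1695),green=(.652,-.140))
u=np.array([np.cos(.058),np.sin(.058),0])
tg=np.array([*T[sys.argv[1]],float(sys.argv[2])])+(0.004*u if sys.argv[1]!="green" else 0)
Rt=np.c_[[0,0,-1.],[-u[1],u[0],0],u]
rv=Ro.from_matrix(R.T@Rt).as_rotvec()/np.radians(45)
print(round(s["time"],2),"pos",s["ee_pos"].round(4),"rot units",rv.round(3),"shift units",(R.T@(tg-s["ee_pos"])/.025).round(2),"F",np.round(s["ft_force"],1),"w",s["width"], "q",np.round(s["joint_positions"],2))
E
python3 st.py blue 0.15
```

```text
2.52 pos [ 0.5817 -0.0343  0.2334] rot units [ 0.044 -0.023  0.014] shift units [ 3.33  1.04 -0.16] F [ 1.1 -0.4  0.2] w 0.0004526706888877093 q [-0.36  0.26  0.4   1.6  -0.09  1.32  1.72]
```

Request:
arm_command(
  targets=[0.044, -0.023, 0.014, 0.5, 0.52, -0.08, 0, 0, 0, 0, 0.7, 0.52, -0.08, 0, 0, 0, 0, 0.7, 0, 0, 0, 0, 0, 0, 0.7, 0, 0, 0, 0, 0, 0, 0.6, 0, 0, 0, 0, 0, 0, 0, 0, 0, 0],
)

```text
time: 3.02
ee_pos: [0.575, -0.0075, 0.15]
eef_rot: [-0.011, 0.706, 0.011, 0.708]
ft_force: [-0.9, -0.4, -0.8]
width: 0.0007
```

```bash
python3 st.py blue 0.112
```

```text
3.02 pos [ 0.575  -0.0075  0.15  ] rot units [-0.034  0.002 -0.001] shift units [ 1.52 -0.09 -0.05] F [-0.9 -0.4 -0.8] w 0.000720217571268771 q [-0.38  0.3   0.38  1.73 -0.12  1.13  1.63]
```

Request:
arm_command(
  targets=[-0.034, 0, 0, 0.5, -0.09, -0.05, 0, 0, 0, 0, 0.5, 0, 0, 0, 0, 0, 0, 0.5, 0, 0, 0, 0, 0, 0, 0, 0, 0, 0],
)

```text
time: 3.35
ee_pos: [0.5742, -0.0093, 0.1118]
eef_rot: [-0.017, 0.706, 0.018, 0.708]
ft_force: [-0.9, -0.8, -0.2]
width: 0.0004
```

```bash
python3 st.py blue 0.0985; python3 - <<'E'
from h import *
for n in ["scene","top"]:
    im=camera(n); c=im[140:235,255:390] if n=="top" else im[185:315,125:290]
    cv2.imwrite(f"pics/{n}1.png",cv2.resize(c[:,:,::-1],None,fx=4,fy=4,interpolation=cv2.INTER_CUBIC))
E
```

```text
3.35 pos [ 0.5742 -0.0093  0.1118] rot units [-0.012  0.003 -0.002] shift units [ 0.53 -0.02 -0.01] F [-0.9 -0.8 -0.2] w 0.0004334358859657743 q [-0.37  0.34  0.37  1.77 -0.14  1.05  1.67]
```

View pics/scene1.png

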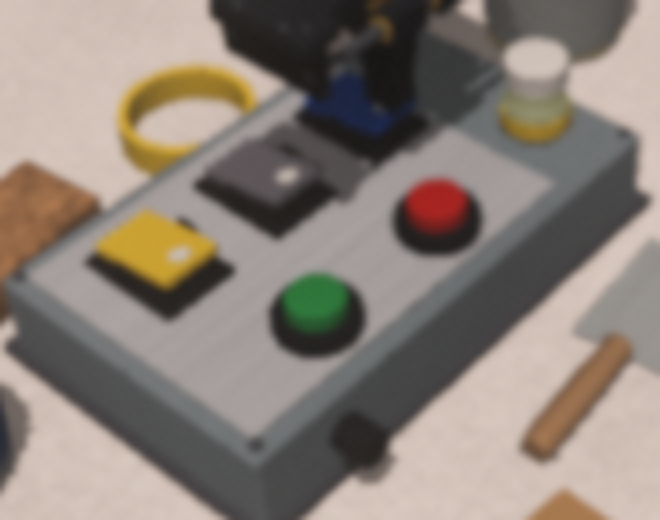

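The fingertips hover over the blue rocker's dot end (crop 385,100) and are clear of everything else. I'll press now.

Request:
arm_command(
  targets=[0, 0, 0, 0.2, -0.02, 0, 0, 0, 0, 0, 0.2, 0, 0, 0, 0, 0, 0, 0.15, 0, 0, 0],
)

```text
time: 3.7
ee_pos: [0.5778, -0.0097, 0.1025]
eef_rot: [-0.016, 0.703, 0.017, 0.71]
ft_force: [-0.3, 0.5, 4.5]
width: 0.0007
```

Request:
arm_command(
  targets=[0, 0, 0, 0.1, 0, 0, 0],
)

```text
time: 3.78
ee_pos: [0.5782, -0.0097, 0.1002]
eef_rot: [-0.016, 0.703, 0.017, 0.711]
ft_force: [-2.4, 0.5, 5.0]
width: 0.0007
```

Request:
arm_command(
  targets=[0, 0, 0, 0.1, 0, 0, 0],
)

```text
time: 3.87
ee_pos: [0.5784, -0.0097, 0.098]
eef_rot: [-0.016, 0.703, 0.017, 0.711]
ft_force: [-3.4, 0.7, 11.2]
width: 0.0004
```

Request:
arm_command(
  targets=[0, 0, 0, 0.15, 0, -0.05, 0, 0, 0, 0, 0.12, 0, -0.05, 0],
)

```text
time: 4.03
ee_pos: [0.5784, -0.0098, 0.0974]
eef_rot: [-0.015, 0.701, 0.018, 0.713]
ft_force: [-13.2, -0.3, 36.0]
width: 0.0008
```

Request:
arm_command(
  targets=[0, 0, 0, -0.5, 0, 0, 0, 0, 0, 0, -1, 0, 0, 0, 0, 0, 0, -1, 0, 0, 0, 0, 0, 0, 0, 0, 0, 0],
)

```text
time: 4.37
ee_pos: [0.577, -0.0103, 0.1627]
eef_rot: [-0.014, 0.701, 0.018, 0.713]
ft_force: [0.2, -0.1, -0.1]
width: 0.0003
```

```bash
python3 st.py yellow 0.15
```

```text
4.37 pos [ 0.577  -0.0103  0.1627] rot units [-0.016  0.021 -0.006] shift units [ 0.48 -6.37 -0.08] F [ 0.2 -0.1 -0.1] w 0.00029805685421583733 q [-0.38  0.28  0.38  1.73 -0.12  1.14  1.65]
```

The force rose sharply to 36 N, so the rocker is on its stop. I'll move to yellow and check blue from there.

Request:
arm_command(
  targets=[-0.016, 0.02, 0, 0, -0.9, 0, 0, 0, 0, 0, 0, -0.95, 0, 0, 0, 0, 0, 0, -0.95, 0, 0, 0, 0, 0, 0, -0.95, 0, 0, 0, 0, 0, 0, -0.95, 0, 0, 0, 0, 0, 0, -0.9, 0, 0, 0, 0, 0, 0, -0.6, 0, 0, 0, 0, 0, 0, 0, 0, 0],
)

```text
time: 5.03
ee_pos: [0.5869, -0.1687, 0.1603]
eef_rot: [-0.02, 0.706, 0.025, 0.707]
ft_force: [0.6, 0.4, -0.4]
width: 0.0004
```

```bash
python3 st.py yellow 0.112; python3 - <<'E'
from h import *
for n in ["scene","top"]:
    im=camera(n); c=im[140:235,255:390] if n=="top" else im[185:315,125:290]
    cv2.imwrite(f"pics/{n}2.png",cv2.resize(c[:,:,::-1],None,fx=4,fy=4,interpolation=cv2.INTER_CUBIC))
E
```

```text
5.03 pos [ 0.5869 -0.1687  0.1603] rot units [ 0.008  0.002 -0.008] shift units [ 1.93 -0.02 -0.18] F [ 0.6  0.4 -0.4] w 0.00040985155734092816 q [-0.15  0.38  0.45  1.63 -0.18  1.18  1.98]
```

View pics/scene2.png

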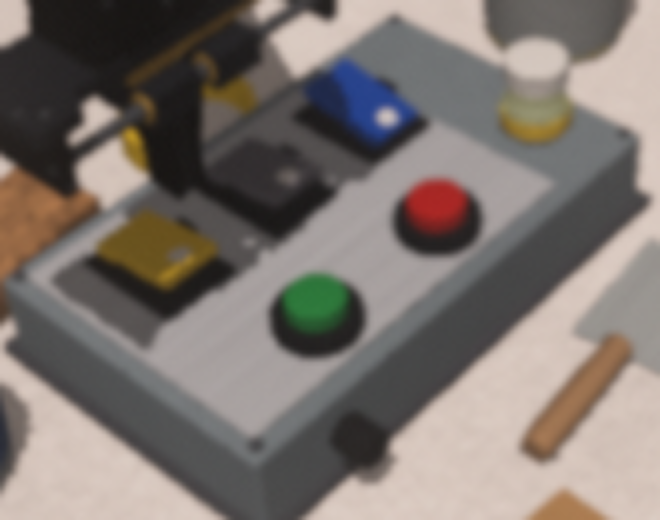

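Blue looks tilted over, with its dot at crop (386,117), about scene (221.3,214). I'll check that against the two expected dot heights.

```bash
python3 - <<'E'
from h import *
u=np.array([np.cos(.058),np.sin(.058)])
h=np.array([.570,-.010])-u*.0213*1.0
for a in (-.21,.10,.15,.21):
    r=21*np.cos(a)-4*np.sin(a)*1
    z=76-21*np.sin(a)+4*np.cos(a)
    X=[*(h+u*r/1000),z/1000]; print(a,z-60,proj("scene",X).round(1),proj("top",X).round(1))
for n in("scene","top"):
    im=cv2.imread(f"pics/{n}2.png");hs=cv2.cvtColor(im,cv2.COLOR_BGR2HSV)
    x0,y0,x1,y1=(340,80,420,150) if n=="scene" else (150,150,240,300)
    m=cv2.inRange(hs,(0,0,130),(180,90,255)); k=np.zeros_like(m); k[y0:y1,x0:x1]=m[y0:y1,x0:x1]
    N,l,s,c=cv2.connectedComponentsWithStats(k)
    off=(125,185) if n=="scene" else (255,140)
    for i in range(1,N):
        if s[i,4]>60: print(n,s[i],((c[i]+.5)/4-.5+off).round(1))
E
```

```text
-0.21 24.289781555664675 [221.  210.7] [304.5 189.4]
0.1 17.883514911528707 [220.8 212.7] [304.2 190.1]
0.15 16.816883529798588 [220.7 213. ] [304.1 190.3]
0.21 15.534465762128505 [220.6 213.3] [304.1 190.6]
scene [375 107  24  21 401] [221.3 213.9]
scene [403 137  17  13 115] [228.1 220.9]
top [ 150  150   90   66 2894] [302.6 181.1]
top [189 193  16  15 191] [303.7 189.6]
top [150 219   7  14  75] [292.8 196. ]
top [153 256  24  44 305] [294.7 211. ]
```

View pics/top2.png

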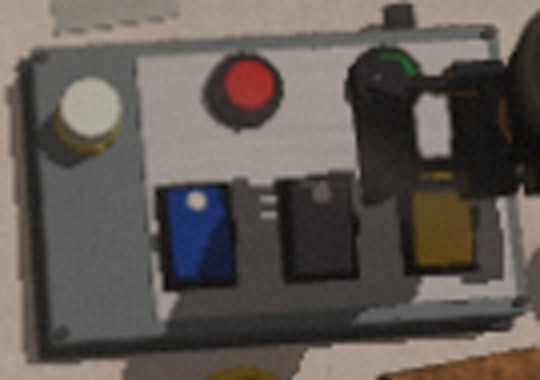

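Blue's dot moved 2.9 px down (2.6 px expected for fully on), so blue is on. Next is yellow.

Request:
arm_command(
  targets=[0, 0, 0, 0.6, -0.02, -0.18, 0, 0, 0, 0, 0.7, 0, 0, 0, 0, 0, 0, 0.6, 0, 0, 0, 0, 0, 0, 0, 0, 0, 0],
)

```text
time: 5.47
ee_pos: [0.5843, -0.1591, 0.1112]
eef_rot: [-0.022, 0.705, 0.03, 0.708]
ft_force: [-0.9, 0.2, -0.5]
width: 0.0008
```

```bash
python3 st.py yellow 0.0985
```

```text
5.47 pos [ 0.5843 -0.1591  0.1112] rot units [ 0.019  0.005 -0.014] shift units [ 0.5  -0.41 -0.1 ] F [-0.9  0.2 -0.5] w 0.0007522759816824251 q [-0.15  0.42  0.43  1.69 -0.2   1.08  1.99]
```

Request:
arm_command(
  targets=[0.019, 0, -0.014, 0, -0.4, -0.1, 0, 0, 0, 0, 0, 0, 0, 0],
)

```text
time: 5.63
ee_pos: [0.5826, -0.1673, 0.1111]
eef_rot: [-0.021, 0.706, 0.021, 0.708]
ft_force: [0.3, -0.3, -0.1]
width: 0.0005
```

```bash
python3 st.py yellow 0.0985
```

```text
5.63 pos [ 0.5826 -0.1673  0.1111] rot units [0.003 0.004 0.   ] shift units [ 0.5  -0.08 -0.01] F [ 0.3 -0.3 -0.1] w 0.0005352436735286182 q [-0.14  0.42  0.44  1.69 -0.2   1.08  1.98]
```

Request:
arm_command(
  targets=[0, 0, 0, 0.2, -0.08, 0, 0, 0, 0, 0, 0.2, 0, 0, 0, 0, 0, 0, 0.15, 0, 0, 0],
)

```text
time: 5.88
ee_pos: [0.5851, -0.1691, 0.1003]
eef_rot: [-0.022, 0.704, 0.021, 0.71]
ft_force: [-1.5, 0.6, 6.0]
width: 0.0002
```

Request:
arm_command(
  targets=[0, 0, 0, 0.1, 0, 0, 0, 0, 0, 0, 0.1, 0, 0, 0],
)

```text
time: 6.05
ee_pos: [0.5856, -0.1692, 0.0978]
eef_rot: [-0.021, 0.703, 0.022, 0.71]
ft_force: [-16.9, 5.6, 40.4]
width: 0.0002
```

Request:
arm_command(
  targets=[0, 0, 0, 0.12, 0, 0, 0],
)

```text
time: 6.13
ee_pos: [0.5856, -0.1693, 0.0978]
eef_rot: [-0.021, 0.703, 0.022, 0.71]
ft_force: [-19.0, 6.4, 40.2]
width: 0.0003
```

Request:
arm_command(
  targets=[0, 0, 0, -0.4, 0, 0, 0, 0, 0, 0, -1, 0, 0, 0, 0, 0, 0, -1, 0, 0, 0, 0, 0, 0, 0, 0, 0, 0],
)

```text
time: 6.47
ee_pos: [0.5846, -0.1697, 0.1609]
eef_rot: [-0.02, 0.703, 0.022, 0.71]
ft_force: [0.7, 0.0, 0.8]
width: 0.0001
```

```bash
python3 st.py green 0.15
```

```text
6.47 pos [ 0.5846 -0.1697  0.1609] rot units [ 0.002  0.013 -0.003] shift units [0.47 1.02 2.76] F [0.7 0.  0.8] w 0.00011492381002085845 q [-0.15  0.37  0.45  1.64 -0.18  1.16  1.97]
```

Request:
arm_command(
  targets=[0, 0.013, 0, 0, 0.34, 0.9, 0, 0, 0, 0, 0, 0.34, 0.9, 0, 0, 0, 0, 0, 0.34, 0.9, 0, 0, 0, 0, 0, 0, 0, 0],
)

```text
time: 6.8
ee_pos: [0.6531, -0.1406, 0.1633]
eef_rot: [-0.019, 0.705, 0.021, 0.708]
ft_force: [0.3, 1.0, 0.3]
width: 0.0004
```

```bash
python3 st.py green 0.112; python3 - <<'E'
from h import *
for n in ["scene","top"]:
    im=camera(n); c=im[140:235,255:390] if n=="top" else im[185:315,125:290]
    cv2.imwrite(f"pics/{n}3.png",cv2.resize(c[:,:,::-1],None,fx=4,fy=4,interpolation=cv2.INTER_CUBIC))
h=np.array([.5785,-.1695])-np.array([np.cos(.058),np.sin(.058)])*.0213
for a in (-.21,.15,.21):
    X=[*(h+np.array([np.cos(.058),np.sin(.058)])*(21*np.cos(a)-4*np.sin(a))/1000),(76-21*np.sin(a)+4*np.cos(a))/1000]
    print(a,[((proj(n,X)-o+.5)*4-.5).round(1) for n,o in(("scene",(125,185)),("top",(255,140)))])
E
```

```text
6.8 pos [ 0.6531 -0.1406  0.1633] rot units [-0.002  0.006 -0.004] shift units [ 2.05  0.02 -0.05] F [0.3 1.  0.3] w 0.00042791416649190224 q [-0.16  0.5   0.43  1.46 -0.22  1.23  1.92]
-0.21 [array([179.7, 252. ]), array([443.4, 185.9])]
0.15 [array([179.9, 261.2]), array([440.1, 189.7])]
0.21 [array([179.6, 262.5]), array([439.6, 190.8])]
```

View pics/scene3.png

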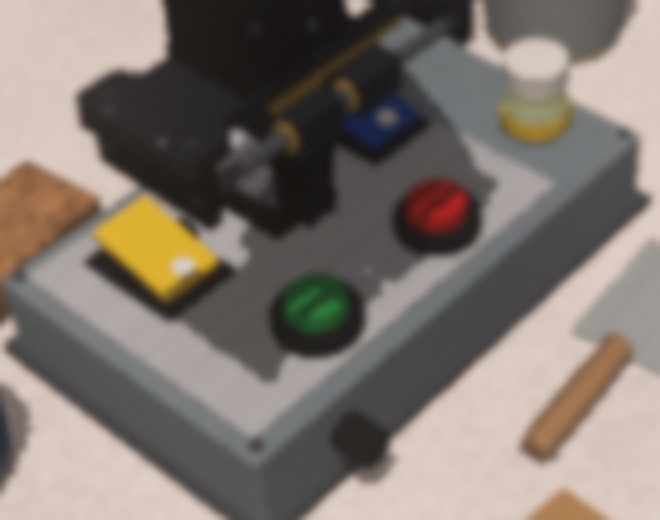

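View pics/top3.png

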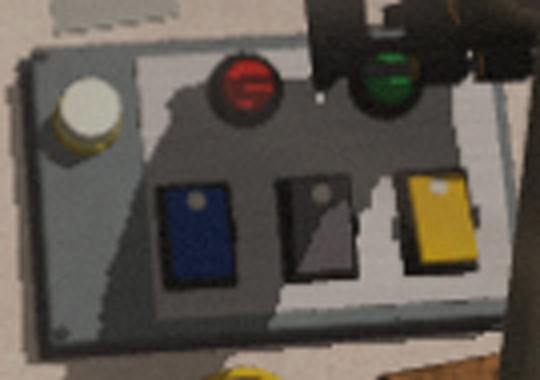

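Yellow's dot is at crop (182,266); on would be 262.5 and off 252, so it is fully on. Now the green button.

Request:
arm_command(
  targets=[0, 0, 0, 0.6, 0, -0.05, 0, 0, 0, 0, 0.6, 0, 0, 0, 0, 0, 0, 0.6, 0, 0, 0, 0, 0, 0, 0, 0, 0, 0],
)

```text
time: 7.23
ee_pos: [0.6468, -0.1472, 0.1171]
eef_rot: [-0.018, 0.706, 0.017, 0.708]
ft_force: [-1.0, -0.1, -1.0]
width: 0.0003
```

```bash
python3 st.py green 0.098
```

```text
7.23 pos [ 0.6468 -0.1472  0.1171] rot units [-0.011  0.004  0.   ] shift units [0.77 0.28 0.22] F [-1.  -0.1 -1. ] w 0.00030257064723955454 q [-0.15  0.53  0.42  1.52 -0.23  1.14  1.93]
```

Request:
arm_command(
  targets=[0, 0, 0, 0, 0.28, 0.22, 0, 0, 0, 0, 0, 0, 0, 0],
)

```text
time: 7.4
ee_pos: [0.6511, -0.1408, 0.1175]
eef_rot: [-0.017, 0.706, 0.017, 0.708]
ft_force: [-0.0, 0.7, -0.1]
width: 0.0006
```

```bash
python3 st.py green 0.098
```

```text
7.4 pos [ 0.6511 -0.1408  0.1175] rot units [-0.014  0.002  0.001] shift units [0.78 0.03 0.04] F [-0.   0.7 -0.1] w 0.0005745178103068953 q [-0.16  0.53  0.42  1.51 -0.23  1.14  1.92]
```

Request:
arm_command(
  targets=[0, 0, 0, 0.25, 0.03, 0.04, 0, 0, 0, 0, 0.25, 0, 0, 0, 0, 0, 0, 0.15, 0, 0, 0],
)

```text
time: 7.65
ee_pos: [0.6537, -0.1403, 0.1035]
eef_rot: [-0.017, 0.705, 0.016, 0.709]
ft_force: [-1.6, -0.8, 2.2]
width: 0.0005
```

Request:
arm_command(
  targets=[0, 0, 0, 0.1, 0, 0, 0, 0, 0, 0, 0.1, 0, 0, 0],
)

```text
time: 7.82
ee_pos: [0.6537, -0.1403, 0.0984]
eef_rot: [-0.017, 0.705, 0.016, 0.709]
ft_force: [-3.6, 0.4, 10.0]
width: 0.0006
```

Request:
arm_command(
  targets=[0, 0, 0, 0.1, 0, 0, 0, 0, 0, 0, 0.08, 0, 0, 0],
)

```text
time: 7.98
ee_pos: [0.6539, -0.1405, 0.0983]
eef_rot: [-0.016, 0.704, 0.017, 0.71]
ft_force: [-10.7, 3.4, 20.3]
width: 0.0002
```

Request:
arm_command(
  targets=[0, 0, 0, -0.4, 0, 0, 0, 0, 0, 0, -1, 0, 0, 0, 0, 0, 0, -1, 0, 0, 0, 0, 0, 0, -1, 0, 0, 0, 0, 0, 0, -1, 0, 0, 0, 0, 0, 0, 0, 0, 0, 0],
)

```text
time: 8.48
ee_pos: [0.6525, -0.141, 0.2129]
eef_rot: [-0.016, 0.704, 0.016, 0.709]
ft_force: [0.6, 0.2, 1.1]
width: 0.0006
```

```bash
python3 - <<'E'
from h import *
for n in ["scene","top"]:
    im=camera(n); cv2.imwrite(f"pics/{n}4.png",im[:,:,::-1])
    c=im[140:235,255:390] if n=="top" else im[185:315,125:290]
    cv2.imwrite(f"pics/{n}4c.png",cv2.resize(c[:,:,::-1],None,fx=4,fy=4,interpolation=cv2.INTER_CUBIC))
E
```

```text
(no output)
```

View pics/scene4c.png

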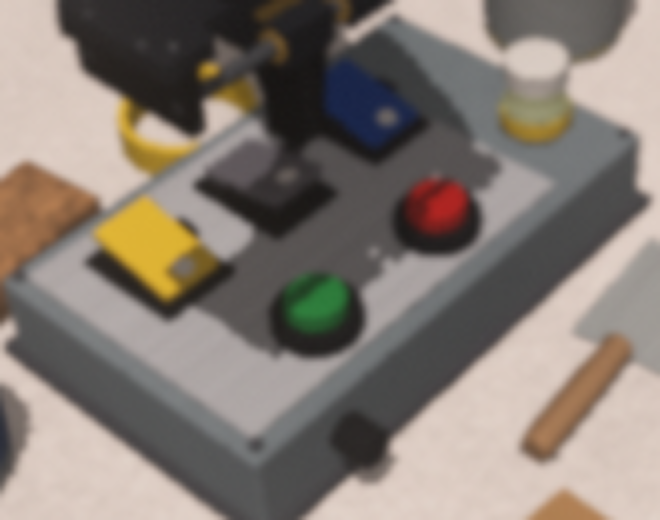

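View pics/top4.png

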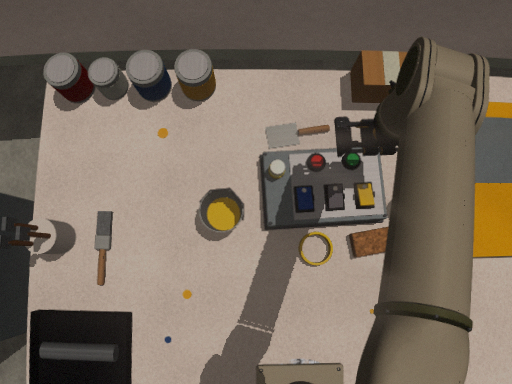

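Both rockers are over with their dot ends down (scene crop 386,117 and 182,266). The grey rocker is unchanged, both buttons are up, and the jar, kettle, tape, sander and scraper are in place. I'll compare the tin in the scene view, then hand in.

```bash
python3 - <<'E'
from h import *
a=cv2.imread("pics/scene0.png").astype(int);b=cv2.imread("pics/scene4.png").astype(int)
d=np.abs(a-b).max(2)
for n,(x0,y0,x1,y1) in dict(tin=(80,258,130,315),scraper=(250,245,312,300),brush=(280,122,335,150),sander=(98,225,150,265),jar=(245,192,272,222),kettle=(240,152,288,200),green=(190,250,218,274),red=(220,226,248,250)).items():
    r=d[y0:y1,x0:x1]; print(n,"changed frac",round((r>30).mean(),3))
s=read_state();print(s["time"],s["ft_force"])
close_job()
E
```

```text
tin changed frac 0.0
scraper changed frac 0.0
brush changed frac 0.0
sander changed frac 0.003
jar changed frac 0.0
kettle changed frac 0.046
green changed frac 0.359
red changed frac 0.405
8.5833 [-0.2367108   0.20202902 -0.82886121]
the job is handed in; nothing more can be done
```

The job is done and handed in at about 8.6 s. With closed fingertips I pressed the blue rocker on, then the yellow rocker, then pushed the green start button fully in and let it go. `close_job()` gave no verdict, so the results below are from my own checks.

- **Rockers:** both dots now sit where a fully-on rocker should put them. Blue moved 2.9 px against 2.6 px expected, and yellow ended about 1 px past its expected spot. The force rose sharply as each reached its stop, to 36 N on blue and 40 N on yellow. That is well above the 4 N needed but far below the 120 N wrist limit. These were fingertip forces, so I don't expect them to count under the 40 N limit for the arm and gripper body, which yellow's press just reached.
- **Start button:** the fingertips stopped 16.3 mm above the box, against 16 mm for full travel, with up to 20 N on the button. It came back up in the last pictures.
- **Left alone:** the grey rocker looked unchanged and the red stop button was up.
- **Loose things:** the tin, scraper, brush, jar and sander showed almost no change between the first and last pictures. About 5% of the kettle area changed; I put that down to the arm or its shadow, since the kettle is in the same place in the top view. The tape also looked in place there, though I did not compare it pixel by pixel.
- **Check that didn't help:** the same comparison showed 36–41% change on the green and red buttons. The arm's shadow fell across both, so I judged them by eye instead.

The tool drifted up to about 10 mm sideways on the way down to yellow and green. I corrected it each time before touching anything.

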